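# Clear the lower forming die and hold the upper die over it

### The job

Clear the brass offcut and the copper stub off the lower die into the blue scrap tray; then pick up the upper die by its shank, carry it over the tool racks and hold it upright and still above the lower die, centred and squared up with it (long sides along long sides), with a gap of about 10 mm between the two faces so that I can slip the silver blank in. Finish while still holding it there, not let down: the polished dies must never touch each other. Do not touch the two tool racks, and leave the jar, the hammer and the green wax cake where they are.

Things in the scene. Friction and masses are not known exactly. Their poses are not given: they have to be found in the camera images.
- lower_die: Fixed lower forming die: dark steel bolster 120 x 84 x 18 mm (its x, y, z) on the bench, and centred on it a bright steel die insert 80 x 52 mm, 16 mm high. Origin at the centre of its underside, on the bench; x along the long side, z up. Its place and yaw vary.
- lower_face (a point): Centre of the flat top face of the lower die's insert, 34 mm above the bench; x along the 80 mm side, y along the 52 mm side, z up.
- upper_die: Loose upper die, 0.36 to 0.6 kg, standing on the bench on its face with the shank up: an aluminium block 80 x 52 x 22 mm (x, y, z) with a flat dark steel shank rising from the middle of its top, 30 mm along x, 16 mm along y, 50 mm high, with a red band near its end; 72 mm high overall. Origin at the centre of its underside (its face). It may face either way round (a half turn is the same).
- upper_shank (a point): Middle of the upper die's shank, where to grip it: 47 mm above the die's underside, 25 mm above the top of its block. The shank is 16 mm thick along y, 30 mm wide along x.
- upper_foot (a point): Centre of the flat underside (the face) of the upper die; x along the 80 mm side, y along the 52 mm side, z up.
- brass_offcut: Loose brass sawing offcut on the lower die's face: a step-shaped lump 24 x 16 x 18 mm (x, y, z): 10 mm high all along, and 18 mm high over the 12 mm or so at its -x end. About 40 g. Origin at the centre of its underside.
- brass_mid (a point): Centre of the brass offcut, 9 mm above its underside.
- copper_stub: Loose copper bar stub standing on end on the lower die's face: 20 mm diameter, 18 mm high, about 45 g. Origin at the centre of its underside.
- copper_mid (a point): Centre of the copper stub, 9 mm above its underside.
- scrap_tray_in (a point): Centre of the inner floor of the blue scrap tray, a fixed open-topped box 150 x 130 mm outside (x, y), 45 mm high, walls 4 mm thick. x along the 150 mm side, z up. The tray stands to one side of the lower die and the upper die to the other; which side varies.
- punch_rack: Fixed pale wood rack 150 x 36 x 40 mm (x, y, z) with a row of upright steel punches, top 95 mm above the bench; origin at the centre of its underside. It stands on one side of the lower die, between it and the tray or the upper die. Not to be touched.
- file_rack: Fixed dark wood rack 150 x 36 x 35 mm (x, y, z) with a row of upright coloured file handles, top 95 mm above the bench; origin at the centre of its underside. It stands on the other side of the lower die. Not to be touched.
- jar_mid (a point): Bystander: middle of an amber jar, 48 mm diameter, 60 mm high, standing beyond the work.
- hammer: Bystander: a 200 mm bench hammer lying beyond the work.
- wax_mid (a point): Bystander: middle of a green wax cake 60 x 36 x 26 mm lying beyond the work.

How it is judged:
By the outcome, as a careful person would: the job done as asked, in the order asked, and still so for the second after the job is handed in, while the arm keeps its last pose, push and grip.
It also fails if it takes over 64 s, if anything falls off the work surface, if the arm or the gripper's body presses on something with over 40 N, if the wrist force passes 120 N, or if a joint passes its speed limit or range.

### The arm

A 7-joint arm with a two-finger parallel gripper is mounted at the origin on the work surface. World frame = base frame: x ahead of the robot, y to its left, z up, the work surface at z = 0. Lengths are in m, angles in rad, forces in N, time in s.
With the tool pointing down it reaches from about 0.4 to 0.85 m from the base axis. Payload 10.4 kg.
Tool frame: the origin (TCP) lies at the very end of the fingers, on their centre line; the grasp point (between the pads) lies r.grip_depth behind it (r.grip_depth is the distance from the TCP to the grasp point, in m); y points along the fingers, z is the direction in which the jaws open and shut, and the axes are right-handed (so a half turn about y gives the same grasp; the last joint's range is limited). The gripper opens to 87 mm and grips with 3 to 60 N. Pads are 19 mm wide; open, the fingers measure 117 mm over their backs; the gripper's body (75 mm by 190 mm) begins 51 mm behind the grasp point.
Start: joints at [1.218, 0.332, -0.065, 1.46, 0.022, 1.35, -0.088], TCP at [0.202, -0.591, 0.223] pointing down, gripper open.
Joint ranges: [-2.6, 2.6], [-0.5, 2.12], [-1.47, 1.34], [0.16, 2.42], [-1.27, 4.41], [0.06, 2.06], [-2.6, 2.6]. Speed limits (rad/s): [2.22, 2.22, 2.79, 2.79, 3.14, 3.14, 3.14].

### API

Orientations are given as a unit quaternion [x, y, z, w].
In Python, from bench import r gives the robot as it stands.
- The arm moves only by the shell command python3 -m jog 'ROWS' [OPENING] [FORCE]. ROWS is JSON, a list of rows, each a list of 6 numbers: the shift along the tool's x, y, z in m, then the turn, a rotation vector about the tool's x, y, z in degrees. A call has 1 to 12 rows; each row shifts and turns the pose as measured when the row begins, along the tool's axes as they then stand; what a row does not reach is not made up. A row lasts 1/12 s, in which the tool goes at most 41.7 mm and 7.16 degrees, less where a joint would pass 70% of its speed; a pose out of reach is approached as far as the arm can. A call with a gripper value outside its range is refused whole. OPENING is the opening, from -1 (shut) to 1 (fully open), so that 0 is half open, set as the call begins (- or left out, the last holds). The fingers move at their own pace and stop on an object; FORCE is the grip in N (left out, the last holds). Time passes only in rows, so rows that do not move let the fingers close. It gives the time, the measured TCP pose, the force and the opening at its end, in the units of the state.
- r.read_state(): the state, without advancing time (a new reading comes with each control period).
- r.camera(name): name is "scene" or "top" or "wrist"; returns a dict with "image" (400x640x3 uint8, red, green, blue), "range_z" (400x640 float32, m along the optical axis (not along the pixel's ray), 0 where there is no reading), "K" (3x3 intrinsics, pixels), "k1" (the pictures are not rectified: a ray, as slopes to the right and down, at radius r is drawn at 1 + k1 r^2 times it, then the intrinsics apply), "R" (3x3) and "t" (3): a world point X has camera coordinates R X + t. Camera axes: x right, y down, z forward; pixel columns grow to the right and rows downward; lengths in m; the calibration is good to about 2 mm. A picture is of the moment at which its call begins.
- r.close_job(): hands the job in, once; it reports no verdict.
The state is a dict: "time": time; "joint_positions": joint angles; "joint_vel": joint speeds; "joint_torque": joint torques, N m; "ee_pos": TCP position; "eef_rot": TCP orientation; "ft_force": force on the tool from outside, world axes, zero at the start; "torque": the same for the moment, N m; "width": finger opening in m.
Only numpy, scipy, OpenCV 4.12 (cv2) and the standard library are available. Lean on these libraries where they do the work, as an engineer would, in place of code of your own. Each camera call takes 0.05 s, during which the arm holds its last target. There are 200 camera calls.

## Working session

There is one attempt and no reset: what is moved stays moved. The work goes in short steps, Python scripts to look and compute and a shell command to move; the robot and the scene stay as the last step left them, time stands still between calls to the robot, and variables do not carry over. Pictures are saved under pics/ and viewed, about 8 in all and at most 12, crops included, and the job is handed in when it is done.

```bash
ls; mkdir -p pics
cat > h.py <<'E'
import numpy as np, cv2
from bench import r
from scipy.spatial.transform import Rotation as Ro
def cloud(c):
    K=c["K"];h,w=c["range_z"].shape
    v,u=np.mgrid[:h,:w].astype(np.float64)
    p=cv2.undistortPoints(np.stack([u.ravel(),v.ravel()],1)[:,None],np.array(K,float),np.array([c["k1"],0,0,0,0.])).reshape(h,w,2)
    z=c["range_z"].astype(float)
    X=np.stack([p[...,0]*z,p[...,1]*z,z],-1)
    P=(X-np.array(c["t"]))@np.array(c["R"])
    P[z<=0]=np.nan
    return P
def save(c,n): cv2.imwrite(f"pics/{n}.png",c["image"][...,::-1])
def st():
    s=r.read_state();R=Ro.from_quat(s["eef_rot"]).as_matrix()
    return s,np.array(s["ee_pos"]),R
E
python3 - <<'E'
from h import *
s,p,R=st();print(s["time"],p,R.round(3),s["width"],s["ft_force"],r.grip_depth)
for n in("top","scene"):
    c=r.camera(n);save(c,n+"0");np.savez(n+"0.npz",P=cloud(c),I=c["image"])
    print(n,-np.array(c["R"]).T@c["t"],np.array(c["R"]).round(2).tolist())
E
```

```text
pics
0.0 [ 0.20225203 -0.59095414  0.22175265] [[-0.946 -0.001  0.324]
 [-0.324  0.001 -0.946]
 [ 0.    -1.    -0.001]] 0.08727082490500102 [ 0.25753147 -0.92172367  0.03143811] 0.0187
top [ 5.80809070e-01 -2.03984574e-04  8.66801355e-01] [[-0.02, -1.0, -0.02], [-1.0, 0.02, -0.06], [0.06, 0.02, -1.0]]
scene [ 1.14150388 -0.12769413  0.85463603] [[0.24, 0.97, 0.0], [0.81, -0.2, -0.56], [-0.54, 0.14, -0.83]]
```

View pics/top0.png

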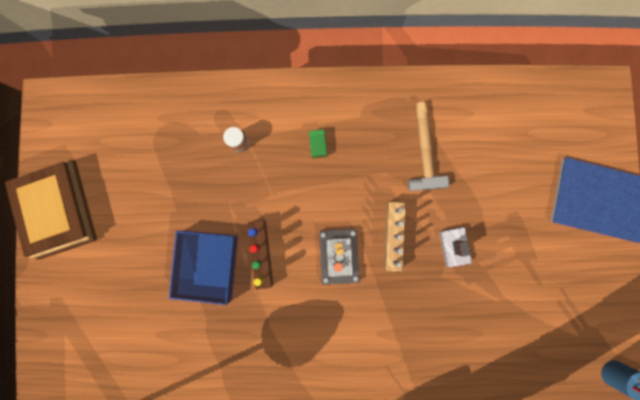

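View pics/scene0.png

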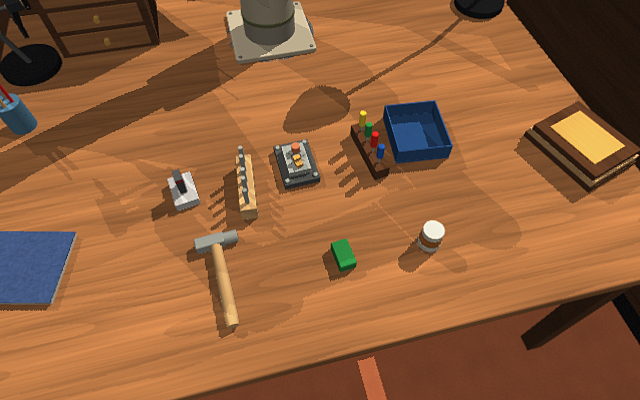

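Top view: tray at (203,267), file rack (260,255), lower die (340,256) with brass (340,250) and copper (338,267), punch rack (396,236), upper die (456,247). The scene view agrees. Next I'll measure poses from the range data.

Run:
```python
from h import *
def rect(Q,n):
    (c,s,a)=cv2.minAreaRect((Q[:,:2]*1000).astype(np.float32))
    print(n,len(Q),"c",np.round(c,1),"s",np.round(s,1),"ang",round(a,1),"zmed",np.round(np.median(Q[:,2])*1000,1),"zmax",np.round(Q[:,2].max()*1000,1), "mean",np.round(Q.mean(0)*1000,1))
for n in("top","scene"):
    d=np.load(n+"0.npz");P=d["P"];I=d["I"]
    if n=="top":
        c=P[256,340];ref={k:P[v,u,:2] for k,(u,v) in dict(die=(340,256),up=(455,247),tray=(203,267),pr=(396,236),fr=(259,255)).items()};print(ref)
    F=P.reshape(-1,3);C=I.reshape(-1,3).astype(int);ok=~np.isnan(F[:,0]);F=F[ok];C=C[ok]
    D=lambda k,rr:np.hypot(*(F[:,:2]-ref[k]).T)<rr
    z=F[:,2]
    print(n,"bench z",np.median(z[D('die',.2)&(z<.012)]))
    rect(F[D('die',.085)&(z>.012)&(z<.023)],"bolster")
    rect(F[D('die',.085)&(z>.012)],"bolster+all")
    rect(F[D('die',.075)&(z>.029)&(z<.038)],"insert")
    rect(F[D('die',.06)&(z>.041)],"scraps")
    rect(F[D('die',.06)&(z>.048)],"scraps hi")
    rect(F[D('up',.07)&(z>.018)&(z<.026)],"upblock")
    rect(F[D('up',.07)&(z>.065)],"shank top")
    rect(F[D('tray',.12)&(z>.041)&(z<.05)],"tray rim")
    rect(F[D('pr',.1)&(z>.033)&(z<.045)],"prack")
    rect(F[D('fr',.1)&(z>.028)&(z<.04)],"frack")
    rect(F[D('pr',.1)&(z>.08)],"prack tops")
    rect(F[D('fr',.1)&(z>.08)],"frack tops")
    v0,v1,u0,u1=(225,285,305,375) if n=="top" else (130,190,265,325)
    cv2.imwrite(f"pics/die_{n}.png",cv2.resize(I[v0:v1,u0:u1,::-1],None,fx=6,fy=6,interpolation=cv2.INTER_CUBIC))
a=cv2.imread("pics/die_top.png");b=cv2.imread("pics/die_scene.png");cv2.imwrite("pics/die.png",np.hstack([a[:360],b[:360]]))
```

```text
{'die': array([ 0.50701663, -0.03100483]), 'up': array([ 0.52260181, -0.28147683]), 'tray': array([0.4828955 , 0.28179942]), 'pr': array([ 0.5500178 , -0.14756574]), 'fr': array([0.51162758, 0.14658175])}
top bench z -0.00025432630299895316
bolster 1133 c [505.4 -28.5] s [120.6  84. ] ang 2.2 zmed 17.7 zmax 22.9 mean [506.9 -28.   17.8]
bolster+all 2026 c [505.4 -28.5] s [120.6  84. ] ang 2.2 zmed 19.8 zmax 55.9 mean [506.3 -28.2  25.9]
insert 715 c [505.4 -28.6] s [80.4 52.1] ang 2.2 zmed 33.8 zmax 37.4 mean [505.3 -28.9  33.7]
scraps 156 c [507.3 -26.4] s [19.8 61.8] ang 86.4 zmed 50.7 zmax 55.9 mean [506.7 -26.2  49.4]
scraps hi 109 c [501.3 -26.9] s [17.6 49.7] ang 85.3 zmed 51.8 zmax 55.9 mean [497.8 -26.5  51.7]
upblock 636 c [ 521.  -290.3] s [81.8 53.9] ang 9.6 zmed 22.0 zmax 25.9 mean [ 521.5 -286.3   22. ]
shank top 130 c [ 521.2 -290.4] s [30.1 17.6] ang 8.0 zmed 72.1 zmax 75.6 mean [ 521.4 -289.9   71.8]
tray rim 481 c [487.  273.9] s [130.9 151.8] ang 83.5 zmed 43.7 zmax 47.9 mean [486.4 272.7  43.8]
prack 995 c [ 551.7 -110.3] s [120.4 149.2] ang 86.5 zmed 39.9 zmax 44.
[... 856 characters left out ...]
lock 545 c [ 521.4 -289.6] s [83.8 51.8] ang 9.3 zmed 23.4 zmax 26.0 mean [ 527.6 -288.2   23.2]
shank top 106 c [ 520.8 -289.3] s [31.7 15.8] ang 7.5 zmed 73.1 zmax 76.9 mean [ 522.4 -289.1   72.7]
tray rim 472 c [486.2 274.2] s [130.6 154.1] ang 83.9 zmed 45.4 zmax 49.9 mean [489.1 274.2  45.3]
prack 707 c [ 550.3 -110. ] s [120.1 151.6] ang 85.6 zmed 41.5 zmax 45.0 mean [ 557.  -149.2   41.2]
frack 724 c [508.6 178.2] s [151.5 101.3] ang 7.2 zmed 36.2 zmax 40.0 mean [524.3 152.9  35.7]
prack tops 143 c [ 545.8 -151.6] s [  9.5 123.5] ang 85.9 zmed 88.5 zmax 99.0 mean [ 548.8 -151.8   88.6]
frack tops 221 c [512.3 146.8] s [117.2  16.4] ang 6.2 zmed 91.5 zmax 100.4 mean [514.6 145.9  90.4]
```

View pics/die.png

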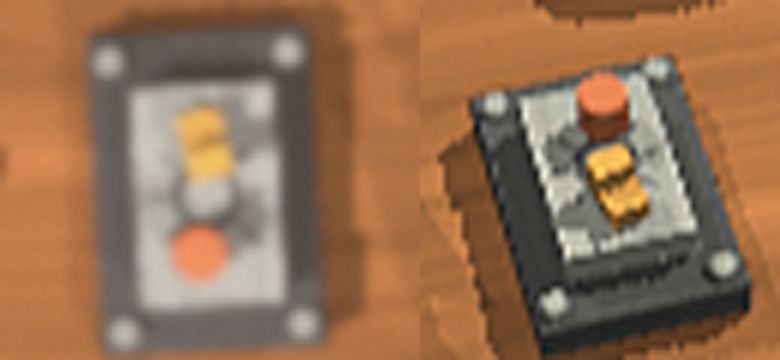

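Run:
```python
from h import *
for n in("top","scene"):
    d=np.load(n+"0.npz");P=d["P"].reshape(-1,3);I=d["I"].reshape(1,-1,3)
    H=cv2.cvtColor(I,cv2.COLOR_RGB2HSV)[0].astype(int)
    dz=0 if n=="top" else .0017
    near=np.hypot(P[:,0]-.5055,P[:,1]+.028)<.05
    for k,lo,hi in(("cu",0,13),("br",14,28)):
        m=near&(P[:,2]>.041)&(H[:,0]>=lo)&(H[:,0]<=hi)&(H[:,1]>90)
        Q=P[m]*1000
        for t,q in((k,Q),(k+"hi",Q[Q[:,2]>48.5+dz*1000]),(k+"lo",Q[(Q[:,2]<47.0+dz*1000)])):
            if len(q)>4:
                c,s,a=cv2.minAreaRect(q[:,:2].astype(np.float32));print(n,t,len(q),np.round(c,1),np.round(s,1),round(a,1),q.mean(0).round(1))
```

```text
top cu 70 [486.  -25.7] [17.3 19.3] 88.8 [486.3 -25.1  51.6]
top cuhi 68 [486.  -25.7] [17.3 19.3] 88.8 [486.  -25.1  51.8]
top br 78 [524.9 -27.6] [22.7 15.6] 13.3 [524.2 -27.8  47.8]
top brhi 38 [519. -29.] [10.6 15.6] 13.3 [518.8 -29.1  51.7]
top brlo 39 [529.4 -26.8] [13.2 12.9] 89.3 [529.6 -26.5  44. ]
scene cu 74 [484.6 -25.2] [21.6 18.2] 10.7 [486.3 -25.4  51. ]
scene cuhi 50 [483.4 -24.8] [17.8 18.4] 20.2 [484.  -25.   53.3]
scene culo 17 [492.  -24.8] [ 6.5 17. ] 3.0 [491.4 -25.   45. ]
scene br 82 [523.5 -27.2] [23.3 17. ] 16.9 [523.3 -28.2  48.9]
scene brhi 32 [517.4 -28.6] [11.2 16.3] 15.8 [517.5 -29.1  53.2]
scene brlo 44 [524.9 -27.5] [20.8 15.6] 16.9 [526.9 -27.4  45.8]
```

```bash
cat >> h.py <<'E'
def plan(x,y,z,yaw):
    "yaw=world yaw deg of the held object's x axis (jaw along its y), half turn same"
    s,p,R=st()
    jy=np.degrees(np.arctan2(R[1,2],R[0,2]))-90
    d=(yaw-jy+90)%180-90
    tilt=np.cross(R[:,1],[0,0,-1]);print("t",round(s["time"],2),"p",p.round(4),"jaw yaw",round((jy+90)%180-90,2),"w",round(s["width"],4),"F",np.round(s["ft_force"],1))
    Rt=Ro.from_rotvec([0,0,np.radians(d)]).as_matrix()@R
    dp=np.array([x,y,z])-p
    print(" turn tool y %.2f deg; shift now-frame mm"%-d,(R.T@dp*1000).round(1),"turned-frame mm",(Rt.T@dp*1000).round(1),"tilt fix (tool, deg)",np.degrees(R.T@tilt).round(2), "joints",np.round(s["joint_positions"],2))
E
python3 -c "
from h import *
plan(.523,-.028,.222,14)"
```

```text
t 0.1 p [ 0.2023 -0.591   0.2218] jaw yaw 18.9 w 0.0871 F [-0.6 -0.4  0.1]
 turn tool y 4.90 deg; shift now-frame mm [-4.858e+02  4.000e-01 -4.288e+02] turned-frame mm [-4.474e+02  4.000e-01 -4.687e+02] tilt fix (tool, deg) [0.07 0.   0.  ] joints [ 1.22  0.33 -0.06  1.46  0.02  1.35 -0.09]
```

```bash
python3 -m jog '[[0,0,0,0,4.9,0],[-0.01,0,-0.01,0,0,0],[-0.02,0,-0.021,0,0,0],[-0.025,0,-0.026,0,0,0],[-0.025,0,-0.026,0,0,0],[-0.025,0,-0.026,0,0,0],[-0.025,0,-0.026,0,0,0],[-0.025,0,-0.026,0,0,0],[-0.025,0,-0.026,0,0,0],[-0.025,0,-0.026,0,0,0],[-0.025,0,-0.026,0,0,0],[-0.025,0,-0.026,0,0,0]]' 0.1; python3 -c "
from h import *
plan(.523,-.028,.222,14)"
```

```text
time: 1.1
ee_pos: [0.3865, -0.2646, 0.2159]
eef_rot: [-0.082, 0.705, -0.7, 0.076]
ft_force: [1.3, -0.6, -0.1]
width: 0.0477
t 1.1 p [ 0.3865 -0.2646  0.2159] jaw yaw 12.86 w 0.0477 F [ 1.3 -0.6 -0.1]
 turn tool y -1.14 deg; shift now-frame mm [-185.7   -6.2 -200.3] turned-frame mm [-189.6   -6.2 -196.6] tilt fix (tool, deg) [ 0.41 -0.    0.45] joints [ 0.84  0.02 -0.34  1.84  0.01  1.29 -0.85]
```

```bash
python3 -m jog '[[-0.024,-0.001,-0.025,0.4,-1.1,0.4],[-0.024,-0.001,-0.025,0,0,0],[-0.024,-0.001,-0.025,0,0,0],[-0.024,-0.001,-0.025,0,0,0],[-0.024,-0.001,-0.025,0,0,0],[-0.024,-0.001,-0.025,0,0,0],[-0.02,0,-0.02,0,0,0],[-0.01,0,-0.01,0,0,0],[0,0,0,0,0,0]]' 0.1; python3 -c "
from h import *
plan(.523,-.028,.12,14)
c=r.camera('wrist');save(c,'w1');print(-np.array(c['R']).T@c['t'],np.array(c['R']).round(2).tolist())
P=cloud(c);np.savez('w1.npz',P=P,I=c['image'])"
```

```text
time: 1.85
ee_pos: [0.5169, -0.027, 0.2208]
eef_rot: [-0.09, 0.702, -0.7, 0.089]
ft_force: [0.3, 0.0, -0.2]
width: 0.0481
t 1.85 p [ 0.5169 -0.027   0.2208] jaw yaw 14.59 w 0.0481 F [ 0.3  0.  -0.2]
 turn tool y 0.59 deg; shift now-frame mm [ -5.7 100.8   2.8] turned-frame mm [ -5.7 100.8   2.7] tilt fix (tool, deg) [0.15 0.   0.04] joints [ 0.52  0.14 -0.61  1.72  0.08  1.31 -1.41]
[ 0.59480952 -0.00665592  0.38412767] [[0.25, -0.97, -0.0], [-0.92, -0.24, 0.29], [-0.29, -0.07, -0.96]]
```

View pics/w1.png

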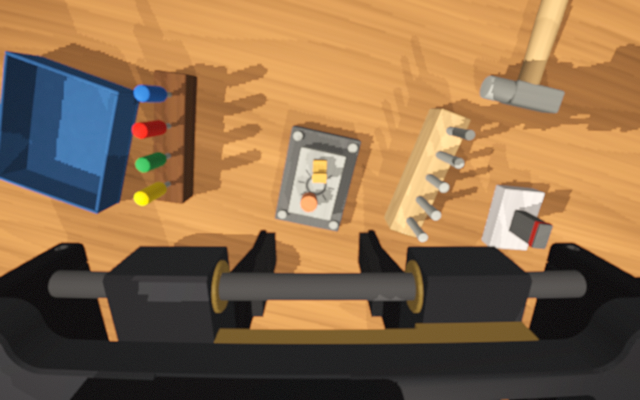

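Wrist view: brass at (319,170), copper (309,203), lower die around (318,178), and the upper die with its red band at right (530,230). I'll refine all of them from this view.

```bash
cat > m.py <<'E'
from h import *
def meas(f):
    d=np.load(f);P=d["P"].reshape(-1,3);I=d["I"].reshape(1,-1,3)
    H=cv2.cvtColor(I,cv2.COLOR_RGB2HSV)[0].astype(int)
    near=np.hypot(P[:,0]-.5055,P[:,1]+.028)<.05
    def pr(t,q):
        q=q*1000
        if len(q)>6:
            c,s,a=cv2.minAreaRect(q[:,:2].astype(np.float32));print(t,len(q),np.round(c,1),np.round(s,1),round(a,1),q.mean(0).round(1))
    z=P[:,2]
    for k,lo,hi in(("cu",0,13),("br",14,28)):
        m=near&(z>.041)&(H[:,0]>=lo)&(H[:,0]<=hi)&(H[:,1]>90);pr(k,P[m]);pr(k+" top",P[m&(z>.0485)])
    near=np.hypot(P[:,0]-.5055,P[:,1]+.028)<.085
    pr("bolster",P[near&(z>.014)&(z<.022)]);pr("insert",P[near&(z>.030)&(z<.038)])
    n=np.hypot(P[:,0]-.521,P[:,1]+.29)<.07
    pr("block",P[n&(z>.018)&(z<.026)]);pr("shank",P[n&(z>.067)])
    pr("bench",P[n&(abs(z)<.01)])
if __name__=="__main__":
    import sys;meas(sys.argv[1])
E
python3 m.py w1.npz
```

```text
cu 763 [521.  -20.8] [68.2 72.2] 52.7 [520.9 -24.8 230.1]
cu top 735 [521.  -20.8] [68.2 72.2] 52.7 [521.9 -24.9 237.1]
br 5076 [524.3 -23.1] [68.6 76.1] 51.6 [537.4 -24.9 293.3]
br top 4902 [524.3 -23.1] [68.6 76.1] 51.6 [537.8 -24.9 302.1]
bolster 3286 [503.9 -27.9] [119.9  84.2] 2.2 [511.5 -26.2  19. ]
insert 2287 [503.7 -27.8] [80.4 52. ] 1.9 [506.2 -28.   35.1]
block 1798 [ 519.9 -289.7] [81.1 54.1] 8.6 [ 523.9 -283.7   22.9]
shank 442 [ 519.9 -289.7] [30.  18.3] 10.6 [ 520.3 -287.9   72.1]
bench 4170 [ 526.5 -289.9] [139.2 128.7] 89.1 [ 534.5 -274.6    1.5]
```

```bash
sed -i 's/(z>.041)&/(z>.041)\&(z<.06)\&/; s/m&(z>.0485)/m\&(z>.0485)/' m.py; python3 m.py w1.npz | head -4
python3 -m jog '[[-0.006,0.012,0.003,0,0,0],[0,0.025,0,0,0,0],[0,0.025,0,0,0,0],[0,0.025,0,0,0,0],[0,0.012,0,0,0,0],[0,0,0,0,0,0]]' 0.1; python3 -c "
from h import *
plan(.522,-.028,.038,14)"
```

```text
cu 127 [484.7 -24.6] [19.1 17.2] 14.3 [487.6 -24.4  50.9]
cu top 99 [484.5 -24.7] [18.7 17.2] 14.2 [486.3 -24.9  52.6]
br 443 [506.9 -26.7] [18.9 59.3] 88.8 [512.3 -26.3  49.8]
br top 269 [500.6 -26.6] [16.3 46.9] 83.7 [501.8 -26.4  52.9]
time: 2.4
ee_pos: [0.5206, -0.0385, 0.1179]
eef_rot: [0.088, -0.701, 0.703, -0.086]
ft_force: [0.1, 0.1, 1.0]
width: 0.048
t 2.4 p [ 0.5206 -0.0385  0.1179] jaw yaw 14.1 w 0.048 F [0.1 0.1 1. ]
 turn tool y 0.10 deg; shift now-frame mm [-4.1 79.9 -9.9] turned-frame mm [-4.1 79.9 -9.9] tilt fix (tool, deg) [-0.1  -0.    0.15] joints [ 0.51  0.25 -0.59  1.83  0.16  1.11 -1.46]
```

```bash
python3 -m jog '[[-0.004,0.01,-0.010,0,0,0],[0,0.015,-0.001,0,0,0],[0,0.015,-0.001,0,0,0],[0,0.01,-0.001,0,0,0],[0,0,0,0,0,0],[0,0,0,0,0,0]]' 0.1; python3 -c "
from h import *
plan(.522,-.028,.038,14)"
```

```text
time: 2.9
ee_pos: [0.5202, -0.0328, 0.0689]
eef_rot: [0.084, -0.7, 0.704, -0.082]
ft_force: [0.1, 0.8, -0.7]
width: 0.0477
t 2.9 p [ 0.5202 -0.0328  0.0689] jaw yaw 13.55 w 0.0477 F [ 0.1  0.8 -0.7]
 turn tool y -0.45 deg; shift now-frame mm [-3.  30.9 -4.5] turned-frame mm [-3.  30.9 -4.4] tilt fix (tool, deg) [-0.33  0.    0.19] joints [ 0.48  0.31 -0.58  1.88  0.21  1.01 -1.52]
```

```bash
python3 -m jog '[[-0.003,0.0,-0.006,-0.3,-0.4,0.2],[0,0.01,0,0,0,0],[0,0.01,-0.001,0,0,0],[0,0.008,-0.001,0,0,0],[0,0.003,0,0,0,0],[0,0,0,0,0,0]]' 0.1; python3 -c "
from h import *
plan(.522,-.028,.038,14)"
```

```text
time: 3.4
ee_pos: [0.5231, -0.0248, 0.0377]
eef_rot: [0.084, -0.701, 0.702, -0.087]
ft_force: [-0.2, 0.3, -0.4]
width: 0.0479
t 3.4 p [ 0.5231 -0.0248  0.0377] jaw yaw 13.91 w 0.0479 F [-0.2  0.3 -0.4]
 turn tool y -0.09 deg; shift now-frame mm [ 1.9 -0.3  2.9] turned-frame mm [ 1.9 -0.3  2.9] tilt fix (tool, deg) [-0.11 -0.   -0.24] joints [ 0.46  0.36 -0.57  1.9   0.24  0.95 -1.55]
```

```bash
python3 -m jog '[[0.0015,0,0.003,0,0,0],[0,0,0,0,0,0],[0,0,0,0,0,0],[0,0,0,0,0,0],[0,0,0,0,0,0],[0,0,0,0,0,0],[0,0,0,0,0,0]]' -1 25; python3 -c "
from h import *
plan(.522,-.028,.17,14)"
```

```text
time: 3.98
ee_pos: [0.5226, -0.0285, 0.0381]
eef_rot: [0.084, -0.701, 0.702, -0.087]
ft_force: [-0.8, 0.9, -0.5]
width: 0.0157
t 3.98 p [ 0.5226 -0.0285  0.0381] jaw yaw 13.9 w 0.0157 F [-0.8  0.9 -0.5]
 turn tool y -0.10 deg; shift now-frame mm [-1.000e-01 -1.319e+02 -4.000e-01] turned-frame mm [-1.000e-01 -1.319e+02 -4.000e-01] tilt fix (tool, deg) [-0.12  0.   -0.26] joints [ 0.47  0.35 -0.57  1.9   0.23  0.95 -1.54]
```

Gripped at 15.7 mm (16 expected). Lift.

```bash
python3 -m jog '[[0,-0.015,0,0,0,0],[0,-0.025,0,0,0,0],[0,-0.03,0,0,0,0],[0,-0.03,0,0,0,0],[0,-0.02,0,0,0,0],[0,-0.01,0,0,0,0]]' -1 25; python3 -c "
from h import *
plan(.480,.24,.17,5)"
```

```text
time: 4.48
ee_pos: [0.5192, -0.0279, 0.1703]
eef_rot: [-0.087, 0.702, -0.702, 0.085]
ft_force: [0.0, -0.5, -0.4]
width: 0.0154
t 4.48 p [ 0.5192 -0.0279  0.1703] jaw yaw 13.97 w 0.0154 F [ 0.  -0.5 -0.4]
 turn tool y 8.97 deg; shift now-frame mm [ -26.7    0.6 -269.4] turned-frame mm [  15.7    0.7 -270.2] tilt fix (tool, deg) [ 0.07 -0.    0.13] joints [ 0.52  0.19 -0.61  1.78  0.12  1.21 -1.45]
```

```bash
python3 -m jog '[[-0.003,0,-0.012,0,0,0],[-0.005,0,-0.024,0,0,0],[-0.006,0,-0.03,0,0,0],[-0.006,0,-0.03,0,0,0],[-0.006,0,-0.03,0,0,0],[-0.006,0,-0.03,0,0,0],[-0.006,0,-0.03,0,0,0],[-0.006,0,-0.03,0,0,0],[-0.006,0,-0.03,0,0,0],[-0.005,0,-0.025,0,0,0],[-0.003,0,-0.015,0,0,0],[0,0,0,0,0,0]]' -1 25; python3 -c "
from h import *
plan(.505,.272,.17,14)"
```

```text
time: 5.48
ee_pos: [0.4979, 0.2843, 0.1572]
eef_rot: [-0.09, 0.702, -0.701, 0.081]
ft_force: [0.2, -0.2, -0.8]
width: 0.0155
t 5.48 p [0.4979 0.2843 0.1572] jaw yaw 13.88 w 0.0155 F [ 0.2 -0.2 -0.8]
 turn tool y -0.12 deg; shift now-frame mm [ -3.8 -12.8  13.6] turned-frame mm [ -3.8 -12.8  13.6] tilt fix (tool, deg) [0.18 0.   0.74] joints [ 0.03  0.37 -0.76  1.64  0.26  1.24 -2.12]
```

```bash
python3 -m jog '[[-0.004,0.01,0.012,0,0,0.7],[0,0.022,0,0,0,0],[0,0.025,0,0,0,0],[0,0.025,0,0,0,0],[0,0.025,0,0,0,0],[0,0.015,0,0,0,0],[0,0,0,0,0,0]]' -1 25; python3 -c "
from h import *
plan(.505,.272,.025,14)"
```

```text
time: 6.07
ee_pos: [0.4975, 0.2759, 0.0226]
eef_rot: [-0.09, 0.703, -0.7, 0.085]
ft_force: [-0.8, -1.0, -0.1]
width: 0.0159
t 6.07 p [0.4975 0.2759 0.0226] jaw yaw 14.23 w 0.0159 F [-0.8 -1.  -0.1]
 turn tool y 0.23 deg; shift now-frame mm [-6.3 -2.5  5.6] turned-frame mm [-6.4 -2.5  5.6] tilt fix (tool, deg) [ 0.26 -0.    0.44] joints [-0.01  0.51 -0.7   1.78  0.38  1.   -2.18]
```

```bash
python3 -m jog '[[-0.004,0.006,0.003,0,0,0],[0,0,0,0,0,0]]' -1 25;python3 -m jog '[[0,0,0,0,0,0],[0,0,0,0,0,0],[0,0,0,0,0,0],[0,0,0,0,0,0],[0,-0.01,0,0,0,0],[0,-0.025,0,0,0,0],[0,-0.035,0,0,0,0],[0,-0.035,0,0,0,0],[0,-0.03,0,0,0,0],[0,-0.015,0,0,0,0]]' 0.1; python3 -c "
from h import *
plan(.4855,-.025,.16,14)"
```

```text
time: 6.23
ee_pos: [0.5009, 0.2732, 0.0149]
eef_rot: [-0.092, 0.703, -0.701, 0.084]
ft_force: [0.0, -1.0, -0.2]
width: 0.0156
time: 7.07
ee_pos: [0.5016, 0.2734, 0.1758]
eef_rot: [-0.092, 0.703, -0.7, 0.084]
ft_force: [0.3, 0.7, 0.0]
width: 0.0478
t 7.07 p [0.5016 0.2734 0.1758] jaw yaw 14.32 w 0.0478 F [0.3 0.7 0. ]
 turn tool y 0.32 deg; shift now-frame mm [ 89.3  15.3 285.2] turned-frame mm [ 87.7  15.2 285.7] tilt fix (tool, deg) [ 0.3  -0.    0.58] joints [ 0.06  0.35 -0.77  1.63  0.24  1.27 -2.08]
```

```bash
python3 -m jog '[[0.004,0,0.012,0.3,0.3,0.5],[0.007,0,0.024,0,0,0],[0.009,0,0.029,0,0,0],[0.009,0,0.029,0,0,0],[0.009,0,0.029,0,0,0],[0.009,0,0.029,0,0,0],[0.009,0,0.029,0,0,0],[0.009,0,0.029,0,0,0],[0.009,0,0.029,0,0,0],[0.007,0,0.022,0,0,0],[0.003,0,0.01,0,0,0],[0,0,0,0,0,0]]' 0.1; python3 -c "
from h import *
plan(.4855,-.0255,.08,14)
c=r.camera('wrist');save(c,'w2')
P=cloud(c);np.savez('w2.npz',P=P,I=c['image'])"; python3 m.py w2.npz
```

```text
time: 8.07
ee_pos: [0.488, -0.0149, 0.1955]
eef_rot: [-0.081, 0.702, -0.701, 0.099]
ft_force: [1.0, 0.4, 0.0]
width: 0.0482
t 8.07 p [ 0.488  -0.0149  0.1955] jaw yaw 14.59 w 0.0482 F [1.  0.4 0. ]
 turn tool y 0.59 deg; shift now-frame mm [  8.1 115.3   9.4] turned-frame mm [  8.  115.3   9.5] tilt fix (tool, deg) [-0.1  -0.   -1.49] joints [ 0.54  0.07 -0.61  1.84  0.04  1.22 -1.4 ]
cu 112 [484.7 -24.3] [19.1 18.3] 26.1 [487.4 -23.5  50.8]
cu top 87 [484.6 -24.4] [19.  18.2] 28.0 [486.1 -24.   52.5]
br 183 [484.2 -24.2] [15.8 15.2] 31.0 [484.3 -24.3  53.1]
br top 183 [484.2 -24.2] [15.8 15.2] 31.0 [484.3 -24.3  53.1]
bolster 3866 [503.3 -27.9] [119.2  84.2] 2.2 [509.4 -25.7  19. ]
insert 3176 [503.7 -27.8] [80.3 52. ] 2.2 [507.5 -27.7  35.1]
block 2104 [ 519.7 -289.7] [79.6 54.3] 9.4 [ 522.  -283.5   22.9]
shank 527 [ 519.5 -288.8] [30.5 18.4] 9.4 [ 519.8 -287.8   72.2]
bench 5191 [ 521.2 -288.2] [135.9 139.6] 79.9 [ 527.  -274.1    1.5]
```

Brass is gone from the die; copper is at about (0.485, -0.025).

```bash
python3 -m jog '[[0.008,0.012,0.008,0,0.6,-1.4],[0,0.025,0,0,0,0],[0,0.025,0,0,0,0],[0,0.025,0,0,0,0],[0,0.02,0,0,0,0],[0,0.01,0,0,0,0],[0,0,0,0,0,0]]' 0.1; python3 -c "
from h import *
plan(.4852,-.025,.038,14)"
```

```text
time: 8.7
ee_pos: [0.4822, -0.0171, 0.0736]
eef_rot: [0.09, -0.701, 0.702, -0.089]
ft_force: [-0.5, 0.4, -0.5]
width: 0.0478
t 8.7 p [ 0.4822 -0.0171  0.0736] jaw yaw 14.54 w 0.0478 F [-0.5  0.4 -0.5]
 turn tool y 0.54 deg; shift now-frame mm [-0.9 35.6  8.3] turned-frame mm [-1.  35.6  8.3] tilt fix (tool, deg) [-0.11 -0.    0.05] joints [ 0.5   0.22 -0.61  1.97  0.15  0.99 -1.5 ]
```

```bash
python3 -m jog '[[-0.001,0,0.009,0,0,0],[0,0.01,0,0,0,0],[0,0.012,0,0,0,0],[0,0.01,0,0,0,0],[0,0.003,0,0,0,0],[0,0,0,0,0,0]]' 0.1; python3 -c "
from h import *
plan(.4852,-.025,.038,14)"
```

```text
time: 9.2
ee_pos: [0.4877, -0.0256, 0.0377]
eef_rot: [0.089, -0.7, 0.702, -0.091]
ft_force: [-0.0, 0.2, 0.7]
width: 0.048
t 9.2 p [ 0.4877 -0.0256  0.0377] jaw yaw 14.62 w 0.048 F [-0.   0.2  0.7]
 turn tool y 0.62 deg; shift now-frame mm [ 2.3 -0.3 -1.2] turned-frame mm [ 2.3 -0.3 -1.1] tilt fix (tool, deg) [-0.17 -0.   -0.1 ] joints [ 0.49  0.29 -0.59  1.99  0.2   0.92 -1.52]
```

```bash
python3 -m jog '[[0.002,0,-0.001,0,0,0],[0,0,0,0,0,0],[0,0,0,0,0,0],[0,0,0,0,0,0],[0,0,0,0,0,0],[0,0,0,0,0,0]]' -1 25;python3 -m jog '[[0,0,0,0,0,0],[0,-0.015,0,0,0,0],[0,-0.025,0,0,0,0],[0,-0.03,0,0,0,0],[0,-0.03,0,0,0,0],[0,-0.02,0,0,0,0],[0,-0.01,0,0,0,0]]' -1 25; python3 -c "
from h import *
plan(.462,.272,.17,14)"
```

```text
time: 9.7
ee_pos: [0.486, -0.0249, 0.0389]
eef_rot: [0.089, -0.7, 0.703, -0.091]
ft_force: [0.4, -0.1, 0.3]
width: 0.0195
time: 10.28
ee_pos: [0.4827, -0.024, 0.1715]
eef_rot: [0.091, -0.701, 0.702, -0.089]
ft_force: [0.1, -0.2, -1.0]
width: 0.0191
t 10.28 p [ 0.4827 -0.024   0.1715] jaw yaw 14.69 w 0.0191 F [ 0.1 -0.2 -1. ]
 turn tool y 0.69 deg; shift now-frame mm [ -55.1    1.2 -291.6] turned-frame mm [ -51.6    1.3 -292.2] tilt fix (tool, deg) [-0.02 -0.    0.17] joints [ 0.54  0.1  -0.62  1.86  0.06  1.2  -1.41]
```

```bash
python3 -m jog '[[-0.003,0,-0.012,0,0.6,0],[-0.005,-0.001,-0.024,0,0,0],[-0.006,-0.001,-0.029,0,0,0],[-0.006,-0.001,-0.029,0,0,0],[-0.006,-0.001,-0.029,0,0,0],[-0.006,-0.001,-0.029,0,0,0],[-0.006,-0.001,-0.029,0,0,0],[-0.005,-0.001,-0.029,0,0,0],[-0.005,-0.001,-0.029,0,0,0],[-0.004,-0.001,-0.025,0,0,0],[-0.003,0,-0.012,0,0,0],[0,0,0,0,0,0]]' -1 25; python3 -c "
from h import *
plan(.462,.272,.17,14)"
```

```text
time: 11.28
ee_pos: [0.4688, 0.2665, 0.1774]
eef_rot: [0.084, -0.701, 0.703, -0.083]
ft_force: [-0.8, -0.2, -0.6]
width: 0.0192
t 11.28 p [0.4688 0.2665 0.1774] jaw yaw 13.58 w 0.0192 F [-0.8 -0.2 -0.6]
 turn tool y -0.42 deg; shift now-frame mm [ 5.3  7.4 -6.9] turned-frame mm [ 5.3  7.4 -7. ] tilt fix (tool, deg) [-0.16  0.    0.14] joints [ 0.11  0.27 -0.82  1.71  0.21  1.25 -2.1 ]
```

```bash
python3 -m jog '[[0.005,0.01,-0.004,0,0,0],[0,0.022,0,0,0,0],[0,0.03,0,0,0,0],[0,0.03,0,0,0,0],[0,0.03,0,0,0,0],[0,0.022,0,0,0,0],[0,0.012,0,0,0,0],[0,0,0,0,0,0]]' -1 25; python3 -c "
from h import *
plan(.462,.272,.014,14)"
```

```text
time: 11.95
ee_pos: [0.4599, 0.2607, 0.0093]
eef_rot: [0.083, -0.7, 0.705, -0.08]
ft_force: [-1.5, -0.5, -0.8]
width: 0.0191
t 11.95 p [0.4599 0.2607 0.0093] jaw yaw 13.28 w 0.0191 F [-1.5 -0.5 -0.8]
 turn tool y -0.72 deg; shift now-frame mm [ -4.6  -4.8 -10.5] turned-frame mm [ -4.8  -4.8 -10.4] tilt fix (tool, deg) [-0.35  0.    0.3 ] joints [ 0.02  0.47 -0.74  1.89  0.39  0.94 -2.24]
```

```bash
python3 -m jog '[[0,0,0,0,0,0],[0,0,0,0,0,0],[0,0,0,0,0,0],[0,-0.01,0,0,0,0],[0,-0.025,0,0,0,0],[0,-0.035,0,0,0,0],[0,-0.035,0,0,0,0],[0,-0.035,0,0,0,0],[0,-0.025,0,0,0,0],[0,-0.01,0,0,0,0]]' -0.3; python3 -c "
from h import *
plan(.52,-.2895,.20,9)
c=r.camera('top');save(c,'t3')
P=cloud(c);np.savez('t3.npz',P=P,I=c['image'])"; python3 m.py t3.npz
```

```text
time: 12.78
ee_pos: [0.4603, 0.2627, 0.2023]
eef_rot: [0.081, -0.701, 0.704, -0.083]
ft_force: [0.2, -0.2, 0.1]
width: 0.0303
t 12.78 p [0.4603 0.2627 0.2023] jaw yaw 13.38 w 0.0303 F [ 0.2 -0.2  0.1]
 turn tool y 4.38 deg; shift now-frame mm [ 69.7   4.8 551. ] turned-frame mm [ 27.4   4.9 554.7] tilt fix (tool, deg) [-0.28  0.   -0.12] joints [ 0.13  0.23 -0.84  1.71  0.18  1.29 -2.08]
bolster 1116 [505.5 -28.5] [120.4  84. ] 2.0 [506.7 -27.8  17.8]
insert 872 [505.5 -28.6] [80.5 52.1] 2.2 [505.3 -28.6  33.9]
block 643 [ 521.2 -290.7] [82.2 54.1] 10.3 [ 521.9 -286.4   22.1]
shank 126 [ 521.2 -290.5] [30.4 17.3] 6.9 [ 521.4 -290.2   72. ]
bench 2000 [ 520.8 -290. ] [138.7 139.1] 49.9 [ 5.213e+02 -2.868e+02  3.000e-01]
```

```bash
python3 -m jog '[[0,0,0.012,0,4.4,0],[0.001,0,0.025,0,0,0],[0.001,0,0.03,0,0,0],[0.001,0,0.03,0,0,0],[0.001,0,0.03,0,0,0],[0.001,0,0.03,0,0,0],[0.001,0,0.03,0,0,0],[0.001,0,0.03,0,0,0],[0.001,0,0.03,0,0,0],[0.001,0,0.03,0,0,0],[0.001,0,0.03,0,0,0],[0.001,0,0.03,0,0,0]]' 0.1; python3 -c "
from h import *
plan(.52,-.2895,.20,9)"
```

```text
time: 13.83
ee_pos: [0.5045, -0.074, 0.2139]
eef_rot: [0.053, -0.704, 0.705, -0.069]
ft_force: [0.6, 0.1, 0.2]
width: 0.0478
t 13.83 p [ 0.5045 -0.074   0.2139] jaw yaw 9.88 w 0.0478 F [0.6 0.1 0.2]
 turn tool y 0.88 deg; shift now-frame mm [ 22.   14.2 214.9] turned-frame mm [ 18.7  14.3 215.3] tilt fix (tool, deg) [-0.2  -0.   -1.23] joints [ 0.59  0.11 -0.56  1.77  0.06  1.27 -1.39]
```

```bash
python3 -m jog '[[0.003,0.001,0.03,0,0.8,-1.2],[0.003,0.001,0.03,0,0,0],[0.003,0.001,0.03,0,0,0],[0.003,0.001,0.03,0,0,0],[0.003,0.001,0.03,0,0,0],[0.003,0.001,0.03,0,0,0],[0.001,0,0.02,0,0,0],[0,0,0.01,0,0,0],[0,0,0,0,0,0],[0,0,0,0,0,0]]' 0.1; python3 -c "
from h import *
plan(.52,-.2895,.10,9)
c=r.camera('wrist');save(c,'w4')
P=cloud(c);np.savez('w4.npz',P=P,I=c['image'])"; python3 m.py w4.npz
```

```text
time: 14.67
ee_pos: [0.5177, -0.2996, 0.2123]
eef_rot: [0.053, -0.703, 0.707, -0.056]
ft_force: [-0.6, 0.8, 0.4]
width: 0.0477
t 14.67 p [ 0.5177 -0.2996  0.2123] jaw yaw 8.79 w 0.0477 F [-0.6  0.8  0.4]
 turn tool y -0.21 deg; shift now-frame mm [ -3.4 112.3 -10.4] turned-frame mm [ -3.4 112.3 -10.4] tilt fix (tool, deg) [-0.41 -0.   -0.24] joints [ 0.78  0.3  -0.41  1.54  0.13  1.32 -1.06]
bolster 3165 [503.9 -28.8] [120.3  86.1] 2.4 [512.4 -41.5  18.9]
insert 3200 [503.4 -28.6] [81.  54.2] 2.1 [505.3 -30.2  35. ]
block 2399 [ 520.4 -289.7] [79.7 51.9] 9.4 [ 524.1 -289.6   23. ]
shank 70149 [ 528.6 -288.1] [ 50.4 138.5] 8.8 [ 541.3 -288.9  309.4]
bench 6807 [ 521.1 -290.2] [139.6 138.9] 5.6 [ 526.2 -289.3    1.1]
```

View pics/w4.png

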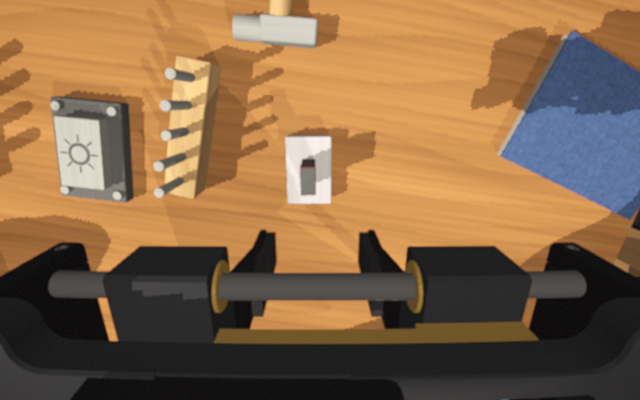

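The wrist view shows the upper die at (308,170), square with the jaws, and the lower die clear at (80,153). Descending.

```bash
python3 -m jog '[[-0.003,0.012,-0.010,-0.4,-0.6,-0.2],[0,0.025,0,0,0,0],[0,0.025,0,0,0,0],[0,0.025,0,0,0,0],[0,0.015,0,0,0,0],[0,0.01,0,0,0,0],[0,0,0,0,0,0]]' 0.1; python3 -c "
from h import *
plan(.5205,-.2898,.029,9.4)"
```

```text
time: 15.3
ee_pos: [0.5228, -0.2711, 0.0949]
eef_rot: [-0.064, 0.706, -0.703, 0.067]
ft_force: [-0.2, 0.4, -0.2]
width: 0.0479
t 15.3 p [ 0.5228 -0.2711  0.0949] jaw yaw 10.6 w 0.0479 F [-0.2  0.4 -0.2]
 turn tool y 1.20 deg; shift now-frame mm [ 5.9 65.8 18.2] turned-frame mm [ 5.6 65.8 18.3] tilt fix (tool, deg) [ 0.22  0.   -0.25] joints [ 0.74  0.39 -0.41  1.69  0.17  1.1  -1.1 ]
```

```bash
python3 -m jog '[[0.005,0,0.016,0.2,1.0,-0.2],[0,0,0,0,0,0]]' 0.1; python3 -c "
from h import *
plan(.5205,-.2898,.029,9.4)"
```

```text
time: 15.47
ee_pos: [0.5213, -0.2855, 0.095]
eef_rot: [-0.06, 0.705, -0.704, 0.06]
ft_force: [0.2, -1.2, -0.4]
width: 0.0478
t 15.47 p [ 0.5213 -0.2855  0.095 ] jaw yaw 9.8 w 0.0478 F [ 0.2 -1.2 -0.4]
 turn tool y 0.40 deg; shift now-frame mm [ 1.5 66.   4.2] turned-frame mm [ 1.5 66.   4.2] tilt fix (tool, deg) [ 0.08 -0.   -0.02] joints [ 0.75  0.4  -0.4   1.68  0.17  1.1  -1.1 ]
```

```bash
python3 -m jog '[[0.001,0.012,0.004,0,0.3,0],[0,0.012,0,0,0,0],[0,0.012,0,0,0,0],[0,0.012,0,0,0,0],[0,0.01,0,0,0,0],[0,0.004,0,0,0,0],[0,0,0,0,0,0]]' 0.1; python3 -c "
from h import *
plan(.5205,-.2898,.029,9.4)"
```

```text
time: 16.05
ee_pos: [0.5223, -0.2894, 0.0281]
eef_rot: [-0.057, 0.705, -0.704, 0.06]
ft_force: [-0.1, -0.7, 0.8]
width: 0.0483
t 16.05 p [ 0.5223 -0.2894  0.0281] jaw yaw 9.49 w 0.0483 F [-0.1 -0.7  0.8]
 turn tool y 0.09 deg; shift now-frame mm [ 1.8 -0.9  0.1] turned-frame mm [ 1.8 -0.9  0.1] tilt fix (tool, deg) [ 0.02 -0.   -0.17] joints [ 0.74  0.48 -0.38  1.72  0.21  0.98 -1.13]
```

```bash
python3 -m jog '[[0.0018,-0.0008,0,0,0,-0.2],[0,0,0,0,0,0],[0,0,0,0,0,0],[0,0,0,0,0,0],[0,0,0,0,0,0],[0,0,0,0,0,0]]' -1 50;python3 -c "
from h import *
plan(.5205,-.2898,.029,9.4)"; python3 -m jog '[[0,0,0,0,0,0],[0,-0.008,0,0,0,0],[0,-0.015,0,0,0,0],[0,-0.02,0,0,0,0],[0,-0.025,0,0,0,0],[0,-0.025,0,0,0,0],[0,-0.025,0,0,0,0],[0,-0.02,0,0,0,0],[0,-0.015,0,0,0,0],[0,-0.008,0,0,0,0],[0,0,0,0,0,0]]' -1 50; python3 -c "
from h import *
plan(.5045,-.0285,.19,2.2)"
```

```text
time: 16.55
ee_pos: [0.5213, -0.2899, 0.0303]
eef_rot: [0.058, -0.704, 0.705, -0.059]
ft_force: [1.0, -2.3, -5.0]
width: 0.0161
t 16.55 p [ 0.5213 -0.2899  0.0303] jaw yaw 9.5 w 0.0161 F [ 1.  -2.3 -5. ]
 turn tool y 0.10 deg; shift now-frame mm [ 0.7  1.3 -0.3] turned-frame mm [ 0.8  1.3 -0.3] tilt fix (tool, deg) [-0.05  0.   -0.04] joints [ 0.74  0.48 -0.38  1.72  0.21  0.99 -1.13]
time: 17.47
ee_pos: [0.5157, -0.2867, 0.1959]
eef_rot: [-0.063, 0.708, -0.702, 0.055]
ft_force: [0.6, 0.8, -6.1]
width: 0.0156
t 17.47 p [ 0.5157 -0.2867  0.1959] jaw yaw 9.58 w 0.0156 F [ 0.6  0.8 -6.1]
 turn tool y 7.38 deg; shift now-frame mm [ -32.     7.9 -256.4] turned-frame mm [   1.2    8.3 -258.4] tilt fix (tool, deg) [ 0.53 -0.    0.63] joints [ 0.77  0.31 -0.41  1.56  0.13  1.31 -1.07]
```

```bash
python3 -m jog '[[0,0,-0.008,0.5,3.7,0.6],[0,0,-0.015,0,3.6,0],[0,0,-0.02,0,0,0],[0,0,-0.025,0,0,0],[0,0,-0.025,0,0,0],[0,0,-0.025,0,0,0],[0,0,-0.025,0,0,0],[0,0,-0.025,0,0,0],[0,0,-0.025,0,0,0],[0,0,-0.025,0,0,0],[0,0,-0.02,0,0,0],[0,0,-0.01,0,0,0]]' -1 50;python3 -c "
from h import *
plan(.5045,-.0285,.16,2.2)"
```

```text
time: 18.47
ee_pos: [0.4953, -0.0306, 0.1815]
eef_rot: [-0.017, 0.709, -0.705, 0.002]
ft_force: [0.9, 0.1, -5.4]
width: 0.016
t 18.47 p [ 0.4953 -0.0306  0.1815] jaw yaw 1.51 w 0.016 F [ 0.9  0.1 -5.4]
 turn tool y -0.69 deg; shift now-frame mm [-9.7 21.3 -1.8] turned-frame mm [-9.7 21.3 -1.6] tilt fix (tool, deg) [ 0.29 -0.    1.25] joints [ 0.51  0.14 -0.58  1.81  0.07  1.24 -1.63]
```

```bash
python3 -m jog '[[-0.009,0,-0.002,0.3,-0.7,1.2],[0,0.01,0,0,0,0],[0,0.015,0,0,0,0],[0,0.015,0,0,0,0],[0,0.012,0,0,0,0],[0,0.008,0,0,0,0],[0,0,0,0,0,0]]' -1 50;python3 -c "
from h import *
plan(.5045,-.0285,.12,2.2)"
```

```text
time: 19.05
ee_pos: [0.5029, -0.0325, 0.1125]
eef_rot: [0.015, -0.706, 0.708, -0.012]
ft_force: [-0.7, 0.7, -6.0]
width: 0.0161
t 19.05 p [ 0.5029 -0.0325  0.1125] jaw yaw 2.17 w 0.0161 F [-0.7  0.7 -6. ]
 turn tool y -0.03 deg; shift now-frame mm [-1.7 -7.6 -4. ] turned-frame mm [-1.7 -7.6 -4. ] tilt fix (tool, deg) [-0.09 -0.    0.23] joints [ 0.49  0.21 -0.57  1.88  0.13  1.09 -1.66]
```

```bash
python3 -m jog '[[-0.0015,0.004,-0.004,0,0,0.2],[0,0.004,0,0,0,0],[0,0,0,0,0,0]]' -1 50;cat > k.py <<'E'
from h import *
import sys
t=sys.argv[1]
plan(.5045,-.0285,.0745,2.2)
ims=[]
for n in("scene","wrist","top"):
    c=r.camera(n);P=cloud(c);I=c["image"];np.savez(f"k{t}{n}.npz",P=P,I=I,**{k:c[k] for k in("K","k1","R","t")})
    K=np.array(c["K"],float);rv=cv2.Rodrigues(np.array(c["R"]))[0]
    im=I[...,::-1].copy()
    q,_=cv2.projectPoints(np.array([[.505,-.0285,.05]]),rv,np.array(c["t"],float),K,np.array([c["k1"],0,0,0,0.]))
    u,v=q.ravel().astype(int);u=min(max(u,70),570);v=min(max(v,60),340)
    ims.append(cv2.resize(im[v-60:v+60,u-70:u+70],None,fx=2.8 if len(ims)<3 else 2,fy=2.8,interpolation=cv2.INTER_CUBIC));print(n,"crop origin",u-70,v-60)
cv2.imwrite(f"pics/k{t}.png",np.hstack(ims[:2]))
E
python3 k.py a
```

```text
time: 19.3
ee_pos: [0.5043, -0.0302, 0.1033]
eef_rot: [0.013, -0.706, 0.708, -0.012]
ft_force: [-0.8, -0.0, -5.1]
width: 0.0153
t 19.3 p [ 0.5043 -0.0302  0.1033] jaw yaw 2.0 w 0.0153 F [-0.8 -0.  -5.1]
 turn tool y -0.20 deg; shift now-frame mm [-0.2 28.8 -1.8] turned-frame mm [-0.2 28.8 -1.8] tilt fix (tool, deg) [-0.1   0.    0.06] joints [ 0.49  0.23 -0.57  1.89  0.14  1.07 -1.68]
scene crop origin 225 93
wrist crop origin 245 152
top crop origin 269 197
```

View pics/ka.png

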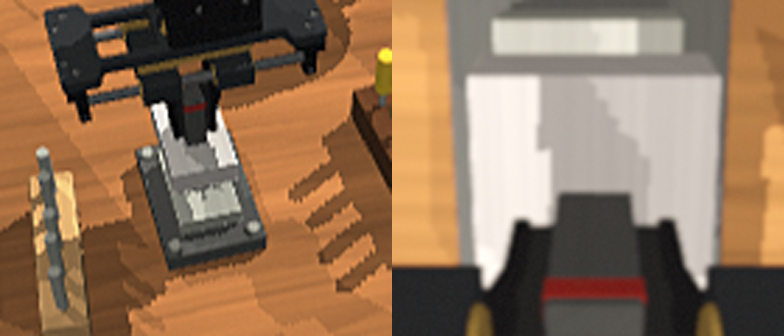

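```bash
cat > q.py <<'E'
from h import *
import sys
t,zt=sys.argv[1],float(sys.argv[2])
a=np.radians(2.2);ex=np.array([np.cos(a),np.sin(a)]);ey=np.array([-ex[1],ex[0]])
for n in("scene","wrist"):
    P=np.load(f"k{t}{n}.npz")["P"].reshape(-1,3);P=P[~np.isnan(P[:,0])]
    X=P[:,:2]-[.505,-.0285];u=X@ex*1000;v=X@ey*1000;z=P[:,2]
    def f(name,m):
        if m.sum()<30: return print(name,"few")
        U,V=u[m],v[m]
        ed=[[],[]];yc=[]
        for lo in np.arange(np.floor(U.min()),U.max(),2):
            k=(U>=lo)&(U<lo+2)
            if k.sum()>4: yc.append((lo+1,V[k].min(),V[k].max()))
        yc=np.array(yc);w=yc[:,2]-yc[:,1];g=w>np.percentile(w,80)-2
        lo=np.polyfit(yc[g,0],yc[g,1],1);hi=np.polyfit(yc[g,0],yc[g,2],1)
        fe=np.percentile([U[(V>=b)&(V<b+3)].max() for b in np.arange(-20,20,3) if ((V>=b)&(V<b+3)).any()],50)
        A=np.c_[U,V,np.ones(m.sum())];pl=np.linalg.lstsq(A,z[m]*1000,rcond=None)[0]
        print(n,name,m.sum(),"yaw lo/hi",np.round(2.2+np.degrees([lo[0],hi[0]]),2),"vmid %.1f width %.1f"%((yc[g,1]+yc[g,2]).mean()/2,w[g].mean()),"front u %.1f"%fe,"z at c %.1f slope deg"%np.median(z[m]*1000),np.degrees(pl[:2]).round(2),"z front",np.round(pl[2]+pl[0]*30,1))
    near=(abs(u)<70)&(abs(v)<50)
    f("bolster",near&(z>.014)&(z<.0225));f("insert",near&(z>.0315)&(z<.038))
    f("block",near&(abs(z-zt)<.005)&(u>-10)&(abs(v)<32))
    m=near&(z>zt-.018)&(z<zt-.004)&(u>20)&(abs(v)<20);
    if m.sum()>10: print(n,"front face u",np.median(u[m]).round(1),"zmin",(z[m].min()*1000).round(1),m.sum())
E
python3 q.py a .0965
```

```text
scene bolster 615 yaw lo/hi [1.84 2.22] vmid -0.0 width 81.2 front u 58.0 z at c 19.6 slope deg [-0.31 -0.06] z front 19.3
scene insert 281 yaw lo/hi [3.   1.84] vmid -0.1 width 50.0 front u 38.2 z at c 35.5 slope deg [-0.3   0.58] z front 35.4
scene block 355 yaw lo/hi [2.69 3.47] vmid -2.3 width 49.4 front u 37.6 z at c 96.6 slope deg [-1.56  0.18] z front 96.1
scene front face u 36.8 zmin 78.7 73
wrist bolster 3771 yaw lo/hi [2.1  1.94] vmid 0.5 width 83.0 front u 58.7 z at c 19.0 slope deg [0.07 0.05] z front 19.0
wrist insert 873 yaw lo/hi [ 1.46 -2.22] vmid 0.5 width 51.1 front u 38.6 z at c 35.0 slope deg [-1.22  0.2 ] z front 35.1
wrist block 4906 yaw lo/hi [1.79 2.1 ] vmid -1.0 width 51.4 front u 38.2 z at c 96.5 slope deg [-0.81 -0.08] z front 96.3
wrist front face u 37.9 zmin 78.5 342
```

```bash
python3 -m jog '[[-0.0005,0,-0.002,0,-0.2,0],[0,0.006,0,0,0,0],[0,0.006,0,0,0,0],[0,0.005,0,0,0,0],[0,0.004,0,0,0,0],[0,0,0,0,0,0],[0,0,0,0,0,0]]' -1 50;python3 k.py b; sed -i 's/ A=np.c_/ s_=(U>-5)\&(U<33)\&(abs(V)<22);mm=np.where(m)[0][s_];A=np.c_/; s/A=np.c_\[U,V,np.ones(m.sum())\]/A=np.c_[U[s_],V[s_],np.ones(s_.sum())]/; s/z\[m\]\*1000,rcond/z[mm]*1000,rcond/' q.py; python3 q.py a .0965; echo; python3 q.py b .0755
```

```text
time: 20.03
ee_pos: [0.5062, -0.0275, 0.0821]
eef_rot: [0.013, -0.706, 0.708, -0.015]
ft_force: [0.1, 0.3, -5.6]
width: 0.0158
t 20.03 p [ 0.5062 -0.0275  0.0821] jaw yaw 2.28 w 0.0158 F [ 0.1  0.3 -5.6]
 turn tool y 0.08 deg; shift now-frame mm [1.7 7.6 0.9] turned-frame mm [1.7 7.6 0.9] tilt fix (tool, deg) [-0.13 -0.   -0.14] joints [ 0.48  0.25 -0.57  1.91  0.16  1.02 -1.7 ]
scene crop origin 225 93
wrist crop origin 248 165
top crop origin 269 197
scene bolster 615 yaw lo/hi [1.84 2.22] vmid -0.0 width 81.2 front u 58.0 z at c 19.6 slope deg [0. 0.] z front 0.0
scene insert 281 yaw lo/hi [3.   1.84] vmid -0.1 width 50.0 front u 38.2 z at c 35.5 slope deg [0.92 0.78] z front 35.8
scene block 355 yaw lo/hi [2.69 3.47] vmid -2.3 width 49.4 front u 37.6 z at c 96.6 slope deg [-0.04 -0.07] z front 96.7
scene front face u 36.8 zmin 78.7 73
wrist bolster 3771 yaw lo/hi [2.1  1.94] vmid 0.5 width 83.0 front u 58.7 z at c 19.0 slope deg [0. 0.] z front 0.0
wrist insert 873 yaw lo/hi [ 1.46 -2.22] vmid 0.5 width 51.1 front u 38.6 z at c 35.0 slope deg [-0.66  0.21] z front 35.0
wrist bloc
[... 234 characters left out ...]
.5 slope deg [0. 0.] z front 0.0
scene insert 156 yaw lo/hi [-4.6   1.77] vmid -0.5 width 48.5 front u 38.3 z at c 35.0 slope deg [8.84 0.14] z front 35.4
scene block 346 yaw lo/hi [1.11 1.61] vmid 0.6 width 50.1 front u 39.9 z at c 75.5 slope deg [0.66 0.37] z front 75.8
scene front face u 38.7 zmin 57.7 70
wrist bolster 4685 yaw lo/hi [2.06 1.94] vmid 0.5 width 83.1 front u 58.7 z at c 19.1 slope deg [0. 0.] z front 0.0
wrist insert 377 yaw lo/hi [-0.84 -2.38] vmid 0.7 width 51.2 front u 38.7 z at c 34.9 slope deg [0. 0.] z front 0.0
wrist block 4906 yaw lo/hi [1.8  2.39] vmid 1.5 width 51.4 front u 39.9 z at c 74.9 slope deg [-0.23 -0.13] z front 75.0
wrist front face u 39.6 zmin 57.5 339
```

```bash
python3 -m jog '[[0.0013,0.003,0.0009,0,0,0],[0,0.003,0,0,0,0],[0,0.001,0,0,0,0],[0,0,0,0,0,0],[0,0,0,0,0,0]]' -1 50;python3 k.py c; python3 q.py c .068
```

```text
time: 20.6
ee_pos: [0.5054, -0.0288, 0.0753]
eef_rot: [0.012, -0.706, 0.708, -0.015]
ft_force: [-0.2, -0.5, -5.5]
width: 0.0157
t 20.6 p [ 0.5054 -0.0288  0.0753] jaw yaw 2.26 w 0.0157 F [-0.2 -0.5 -5.5]
 turn tool y 0.06 deg; shift now-frame mm [ 0.9  0.8 -0.4] turned-frame mm [ 0.9  0.8 -0.4] tilt fix (tool, deg) [-0.16 -0.   -0.24] joints [ 0.48  0.26 -0.57  1.92  0.17  1.01 -1.7 ]
scene crop origin 225 93
wrist crop origin 246 168
top crop origin 269 197
scene bolster 637 yaw lo/hi [2.43 1.79] vmid -0.0 width 81.3 front u 58.4 z at c 19.4 slope deg [0. 0.] z front 0.0
scene insert 101 yaw lo/hi [6.33 3.9 ] vmid -0.9 width 47.5 front u 37.9 z at c 35.3 slope deg [32.23 -0.49] z front 34.5
scene block 350 yaw lo/hi [1.8  2.49] vmid -0.7 width 49.7 front u 39.0 z at c 68.6 slope deg [ 1.39 -0.14] z front 69.1
scene front face u 38.0 zmin 50.1 68
wrist bolster 5043 yaw lo/hi [2.13 1.79] vmid 0.5 width 83.1 front u 58.4 z at c 19.1 slope deg [0. 0.] z front 0.0
wrist insert 310 yaw lo/hi [ 25.42 -15.92] vmid 0.4 width 51.1 front u 38.7 z at c 34.8 slope deg [0. 0.] z front 0.0
wrist block 4934 yaw lo/hi [2.12 2.26] vmid 0.2 width 51.5 front u 39.2 z at c 68.2 slope deg [-0.12 -0.1 ] z front 68.3
wrist front face u 39.0 zmin 50.0 336
```

View pics/kc.png

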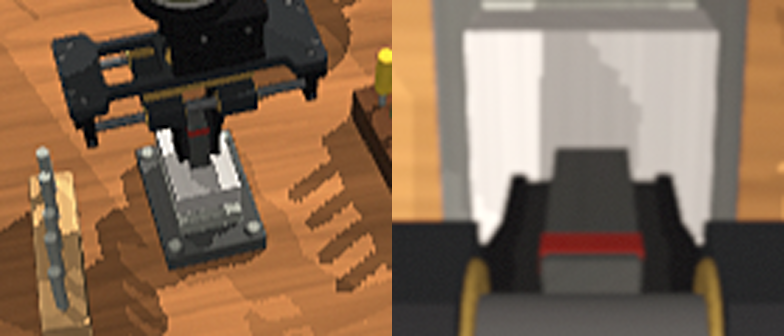

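The upper die is centred over the lower one in both views: block at (590,130) in the wrist crop, squared, with a gap of about 11.3 mm. One last small trim.

```bash
python3 -m jog '[[0.0005,0.0012,-0.0003,-0.1,0,-0.2],[0,0,0,0,0,0],[0,0,0,0,0,0],[0,0,0,0,0,0],[0,0,0,0,0,0]]' -1 50;python3 k.py d; python3 q.py d .067
python3 - <<'E'
from h import *
c=r.camera("top");P=cloud(c);save(c,"final")
I=c["image"];H=cv2.cvtColor(I,cv2.COLOR_RGB2HSV)
m=(abs(P[...,0]-.487)<.05)&(abs(P[...,1]-.274)<.045)&(H[...,0]<30)&(H[...,1]>90)
v,u=np.where(m);print("orange px in tray",len(u),P[m].min(0).round(3) if len(u) else "",P[m].max(0).round(3) if len(u) else "")
print(np.abs(r.read_state()["joint_vel"]).max())
cv2.imwrite("pics/final2.png",cv2.resize(I[90:310,160:490,::-1],None,fx=2.4,fy=2.4))
E
```

```text
time: 21.17
ee_pos: [0.5052, -0.0285, 0.0744]
eef_rot: [0.014, -0.707, 0.707, -0.014]
ft_force: [0.3, 1.0, -5.7]
width: 0.0158
t 21.17 p [ 0.5052 -0.0285  0.0744] jaw yaw 2.27 w 0.0158 F [ 0.3  1.  -5.7]
 turn tool y 0.07 deg; shift now-frame mm [ 0.7 -0.1  0. ] turned-frame mm [ 0.7 -0.1  0. ] tilt fix (tool, deg) [-0.06  0.   -0.06] joints [ 0.48  0.26 -0.57  1.92  0.17  1.01 -1.7 ]
scene crop origin 225 93
wrist crop origin 247 168
top crop origin 269 197
scene bolster 638 yaw lo/hi [2.06 2.6 ] vmid -0.1 width 81.3 front u 58.1 z at c 19.6 slope deg [0. 0.] z front 0.0
scene insert 108 yaw lo/hi [-10.53 -13.39] vmid 0.1 width 49.3 front u 38.7 z at c 35.3 slope deg [20.9   0.76] z front 34.9
scene block 344 yaw lo/hi [2.93 3.27] vmid -0.3 width 50.5 front u 38.3 z at c 67.5 slope deg [ 0.16 -0.13] z front 67.7
scene front face u 37.8 zmin 49.2 68
wrist bolster 5209 yaw lo/hi [2.13 2.04] vmid 0.5 width 83.2 front u 58.7 z at c 19.0 slope deg [0. 0.] z front 0.0
wrist insert 333 yaw lo/hi [2.32 6.26] vmid 0.6 width 50.7 front u 38.6 z at c 34.8 slope deg [0. 0.] z front 0.0
wrist block 4925 yaw lo/hi [2.17 2.43] vmid 0.6 width 51.5 front u 38.9 z at c 67.3 slope deg [-0.25  0.  ] z front 67.3
wrist front face u 38.7 zmin 49.1 335
orange px in tray 146 [0.451 0.249 0.004] [0.516 0.281 0.026]
0.0025088791724175775
```

View pics/final2.png

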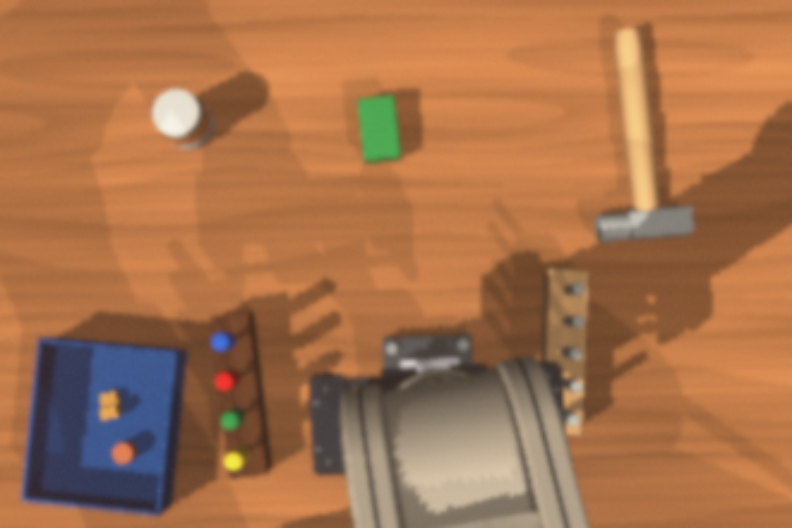

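The final top view shows brass (108,405) and copper (122,453) in the tray, the bystanders in place, and the die held over the lower die. The gap is about 10.3 mm and the centring error is under 0.5 mm, so I'm handing in.

```bash
python3 -c "
from bench import r
print(r.close_job())"
```

```text
the job is handed in; nothing more can be done
None
```

The job is handed in: the brass offcut and copper stub are in the blue tray, and the arm is holding the upper die still above the lower die. It used about 21.5 s of the 64 s allowed.

| Last check | Wrist camera | Scene camera |
|---|---|---|
| Gap between the faces | about 10.4 mm | about 10.2 mm |
| Centring error | under 0.5 mm | under 0.5 mm |
| Yaw of upper die relative to lower | within about 0.3° | about 0.8° |
| Tilt of upper die | about 0.25° or less | about 0.2° or less |

- **Disagreement:** the two cameras differ on yaw. The scene camera is the coarser view there, and the arm's own jaw angle was 2.27° against 2.1–2.2° measured for the lower die. I trusted the wrist reading.
- **Camera bias:** both cameras read heights about 1 mm high, so the gap was taken from one die to the other in the same picture.
- **Hold:** the joints were nearly still (0.0025 rad/s) with the shank gripped at 50 N.
- **Surroundings:** the last top view shows the jar, hammer and wax cake looking as they did at the start. I saw no contact with the racks. No wrist force above about 6 N showed at the end of any move, and that is the die's own weight.

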